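# Short spin in the bench centrifuge

## Robot

A 6-joint arm with a two-finger parallel gripper is mounted at the origin on a cart in front of the work surface, level with it; the furniture and walls round the work are solid. World frame = base frame: x ahead of the robot, y to its left, z up, the work surface at z = 0. Lengths are in mm, angles in rad, forces in N, time in s.
With the tool pointing down it reaches from about 300 to 775 mm from the base axis. Payload 14.6 kg.
Tool frame: the origin (TCP) lies at the very end of the fingers, on their centre line; the grasp point (between the pads) lies 19 mm behind it; z points along the fingers, y is the line along which they close (so a half turn about z gives the same grasp; the last joint's range is limited). The gripper opens to 94 mm and grips with 3 to 60 N. Pads are 16 mm wide; open, the fingers measure 119 mm over their backs; the gripper's body (75 mm by 177 mm) begins 78 mm behind the grasp point.
Start: joints at [1.071, 0.3, 1.521, -0, 1.321, -0.067], TCP at [230.674, 499.278, 205.446] pointing down, gripper open.
Joint ranges: [-3.03, 3.03], [-0.79, 2.21], [0.23, 2.52], [-1.04, 4.18], [0, 3.07], [-2.55, 2.55]. Speed limits (rad/s): [2.22, 2.22, 2.57, 3.14, 3.14, 3.14].

## Interface

Orientations are given as [roll, pitch, yaw] about the fixed x, y, z axes, in that order (R = Rz(yaw) Ry(pitch) Rx(roll)).
In Python, from cell import manip, optics gives the robot as it stands.
- The arm moves only by the shell command python3 -m crank 'ROWS' [FORCE]. ROWS is JSON, a list of rows, each a list of 7 numbers: the opening in per cent of the stroke, from 0 (shut) to 100 (fully open), then the shift along the tool's x, y, z in mm, then the turn, a rotation vector about the tool's x, y, z in rad. A call has 1 to 10 rows; each row is the pose to reach, as a shift and turn from the pose commanded when the call began, along the tool's axes at that moment; what a row does not reach only later rows make up. A row lasts 1/10 s, in which the tool goes at most 50 mm and 8.59 degrees, less where a joint would pass 70% of its speed; a pose out of reach is approached as far as the arm can. A call with a gripper value outside its range is refused whole. The fingers move at their own pace and stop on an object; FORCE is the grip in N (left out, the last holds). Time passes only in rows, so rows that repeat a pose let the fingers close. It gives the time, the measured TCP pose, the force, the opening and the grip force at its end, in the units of the state.
- manip.read_state(): the state, without advancing time (a new reading comes with each control period).
- optics.camera(name): name is "side" or "top"; returns (picture, depth): 480x640x3 uint8, red, green, blue; 480x640 float32, mm along the optical axis (not along the pixel's ray), 0 where there is no reading.
- optics.calibration(name): a dict with "camera_matrix" (3x3 intrinsics, pixels), "k1" (the pictures are not rectified: a ray, as slopes to the right and down, at radius r is drawn at 1 + k1 r^2 times it, then the intrinsics apply), "R" (3x3) and "t" (3): a world point X has camera coordinates R X + t. Camera axes: x right, y down, z forward; pixel columns grow to the right and rows downward; lengths in mm; the calibration is good to about 2 mm. A picture is of the moment at which its call begins. calibration takes no time and is no camera call.
- manip.sign_off(): hands the job in; it is judged then, once.
The state is a dict: "clock": time; "joints": joint angles; "qd": joint speeds; "effort": joint torques, N m; "eef_pos": TCP position; "eef_rot": TCP orientation; "wrist_force": force on the tool from outside, world axes, zero at the start; "moment": the same for the moment, N m; "finger_gap": finger opening in mm; "finger_force": force on a finger pad.
Only numpy, scipy, OpenCV 4.12 (cv2) and the standard library are available. Lean on these libraries where they do the work, as an engineer would, in place of code of your own. Each camera call takes 0.05 s, during which the arm holds its last target. There are 200 camera calls.

## Task

Give the tubes in the open bench centrifuge a short spin, using only your fingertips and gripping or lifting nothing: push the clear lid down until the catch snaps in and holds it shut, then press down the white-marked front end of the black power rocker until it tips over to on, then press the blue short-spin key all the way down. The rotor runs only while the blue key is held, so finish with your fingers still holding it down. Do not press the green start key at any time, and do not shift the loose things on the bench.

Things in the scene. Friction and masses are not known exactly. Their poses are not given: they have to be found in the camera images.
- centrifuge: White bench centrifuge, fixed, 236 (x) x 230 (y) mm. Origin: centre of its underside; -x is the front, +y its left seen from the robot, z up. Control deck in front (x -118 to -58 mm), top 62 mm up; bowl with blue rotor behind it, top 88 mm up. On the deck, all at x = -88: black power rocker (y = +80), display (y = +22), green start key (y = -36), blue short-spin key (y = -86).
- lid_hinge (a point): Middle of the lid's hinge line, which runs along the centrifuge's y axis at the back of the bowl (x = +100, 92 mm up); fixed to the centrifuge. Its axes are the centrifuge's.
- lid (a joint): Angle of the clear lid, rad: 0 = shut, starts open at 0.83 to 1.05, grows as the front edge rises. A spring balances it near 0.95 rad with some hinge friction and lifts an unlatched lid with 1 to 2 N at the lip. In the last 15 mm of lip travel a striker snaps past a sprung catch (roughly 3 N more), which then holds the lid shut within 0.02 rad.
- lid_lip (a point): Middle of the outer (upper) face of the lid's grey front lip, 26 mm deep, 184 mm wide: the place to push. 142 mm from the hinge line, 10 mm to its outer side (shut: x = -42, y = 0, 102 mm up in the centrifuge's frame). Turns with the lid: own -x points to the free edge (13 mm on), z out of the outer face. A clear dome, 12 mm higher, begins 24 mm behind it.
- catch (a joint): Travel of the lid catch in m: 0 = engaged (or at rest); up to 0.007 when pushed back. Its black release tab, 46 mm wide, stands at the front below the middle of the lid lip; pressing the tab backwards would let the lid go, so leave it alone.
- power (a joint): Angle of the power rocker in rad: 0 = off (front end up), 0.34 = on (front end down). It snaps over on its own once past the middle, 0.17 rad; about 5 N at its front end tips it.
- power_front (a point): Press point on the front half of the power rocker as it lies when on, level, 67 mm above the bench; fixed to the centrifuge. When off, the front end stands about 7 mm higher. The black rocker is 40 mm long (along x, pivot 18 mm behind this point), 20 mm wide; a small white bar marks its front end. Press here or slightly forward, not over the pivot.
- spin_key (a joint): Travel of the blue short-spin key in m: 0 = up, 0.005 = fully down; springs back when let go; fully down takes about 5 N.
- spin_key_top (a point): Centre of the top of the round blue short-spin key, 20 mm in diameter; moves straight down with it.
- start_key (a joint): Travel of the green start key in m: 0 = up, 0.005 = fully down. Not to be pressed.
- start_key_top (a point): Centre of the top of the round green start key, 20 mm in diameter, 50 mm to the left of the blue one.
- tube_rack: Orange tube rack, 70 x 125 x 47 mm, fixed, to the right of the centrifuge. Origin: centre of its underside.
- vial_1: Loose glass vial with a blue cap, 25 x 25 x 57 mm, left of the centrifuge. Origin: centre of its underside.
- vial_3: Loose glass vial with a red cap, 25 x 25 x 57 mm, left of the centrifuge. Origin: centre of its underside.
- beaker_25: Loose small glass beaker, 35 x 35 x 46 mm, left of the centrifuge. Origin: centre of its underside.
- marker: Loose black marker pen with a blue end, 128 x 16 x 16 mm, lying in front of the centrifuge. Origin: centre of its underside.
- tape_roll: Loose roll of tape, 68 x 68 x 16 mm, right of the centrifuge. Origin: centre of its underside.
- tweezers: Loose steel tweezers, 192 x 19 x 9 mm, lying in front and to the right of the centrifuge. Origin: centre of its underside.

How it is judged (in metres and radians):
On the way, in this order (a step that is already met when the one before it is completed fails the run):
1. the lid is down and caught (value of joint lid below 0.03 rad), for 0.2 s.
2. the power rocker is tipped to on (value of joint power above 0.28 rad), for 0.2 s.
3. the blue short-spin key is held down by the fingers (value of joint spin_key above 0.0035 m and contact force between the fingers and spin_key above 1 N), for 0.3 s.
At the end, for the whole second after the job is handed in: The lid is shut and held by its catch (lid angle below 0.03 rad, not pressed by the robot), the rocker is on (above 0.28 rad), the green key is up, and the fingers still hold the blue key down (travel above 3.5 mm, force above 1 N) (all of step 3 and value of joint lid below 0.03 rad and value of joint power above 0.28 rad and value of joint start_key below 0.002 m and contact force between the arm and lid below 0.5 N); the arm keeps its last pose, push and grip.
It fails at once if the power is switched on while the lid is not shut (value of joint power above 0.25 rad and value of joint lid above 0.06 rad).
It fails at once if the blue key is pressed before the lid is shut and the power is on (value of joint spin_key above 0.003 m and (value of joint lid above 0.06 rad or value of joint power below 0.17 rad)).
It fails at once if the green start key is pressed (value of joint start_key above 0.003 m).
It fails at once if the lid is lifted further open (value of joint lid above 1.3 rad).
It fails at once if a loose thing is shifted or lifted (distance of any of vial_1, vial_3, beaker_25, marker, tape_roll, tweezers from where it was at the start of the episode above 0.025 m).
It also fails if it takes over 45 s, if anything falls off the work surface, if the arm or the gripper's body presses on something with over 40 N, if the wrist force passes 120 N, or if a joint passes its speed limit or range.

## Working session

There is one attempt and no reset: what is moved stays moved. The work goes in short steps, Python scripts to look and compute and a shell command to move; the robot and the scene stay as the last step left them, time stands still between calls to the robot, and variables do not carry over. Pictures are saved under pics/ and viewed, at most 10 in all, crops included, and the job is handed in when it is done.

```bash
mkdir -p pics; cat > h.py <<'E'
import numpy as np, cv2
from cell import manip, optics
def world(name,u,v,d,depth=None):
    c=optics.calibration(name);K=np.array(c["camera_matrix"]);k=c["k1"]
    p=np.array([(u-K[0,2])/K[0,0],(v-K[1,2])/K[1,1]]);q=p.copy()
    for _ in range(20): q=p/(1+k*(q@q))
    R=np.array(c["R"]);t=np.array(c["t"])
    return R.T@(np.array([q[0]*d,q[1]*d,d])-t)
E
python3 - <<'E'
from h import *
for n in("top","side"):
    im,d=optics.camera(n);cv2.imwrite(f"pics/{n}0.png",im[:,:,::-1]);np.save(f"{n}0.npy",d)
    c=optics.calibration(n);print(n,c, d[240,320])
s=manip.read_state();print(s)
E
```

```text
top {'camera_matrix': array([[482.6744504 ,   0.        , 314.6897982 ],
       [  0.        , 482.6744504 , 236.17074863],
       [  0.        ,   0.        ,   1.        ]]), 'k1': -0.06128462637373737, 'R': array([[-0.0233519 , -0.99914611, -0.03408427],
       [-0.99305844,  0.02711404, -0.11445423],
       [ 0.11528066,  0.03117495, -0.99284364]]), 't': array([  72.2297839 ,  572.40366728, 1134.72894397])} 1113.5792
side {'camera_matrix': array([[573.22387751,   0.        , 318.20362854],
       [  0.        , 573.22387751, 232.87755038],
       [  0.        ,   0.        ,   1.        ]]), 'k1': -0.01985891353775162, 'R': array([[-0.99575264, -0.09197317, -0.00419806],
       [-0.04712765,  0.54833979, -0.83492662],
       [ 0.07909281, -0.83118254, -0.55034527]]), 't': array([ 558.21252126,   73.22956458, 1165.4425667 ])} 1098.3856
{'clock': 0.1, 'joints': array([ 1.07141558e+00,  3.00428946e-01,  1.52149409e+00,  4.89026802e-05,
        1.32070316e+00, -6.66049543e-02]), 'qd': array([-0.00087316, -0.000861  , -0.00309948,  0.00022172, -0.00052393,
        0.00197417]), 'effort': array([ 1.90707637e-03, -5.32645547e+01, -3.53282762e+01,  7.09290197e-02,
        2.34800298e-02, -3.74457125e-05]), 'eef_pos': array([230.55081128, 499.09706682, 204.94625401]), 'eef_rot': array([-3.14056456e+00, -1.16051717e-04,  2.70880467e+00]), 'wrist_force': array([ 0.47982639, -0.81944438, -0.06710095]), 'moment': array([0.06471694, 0.02957052, 0.01493192]), 'finger_force': 0.0, 'finger_gap': 93.77961494413333}
```

View pics/top0.png

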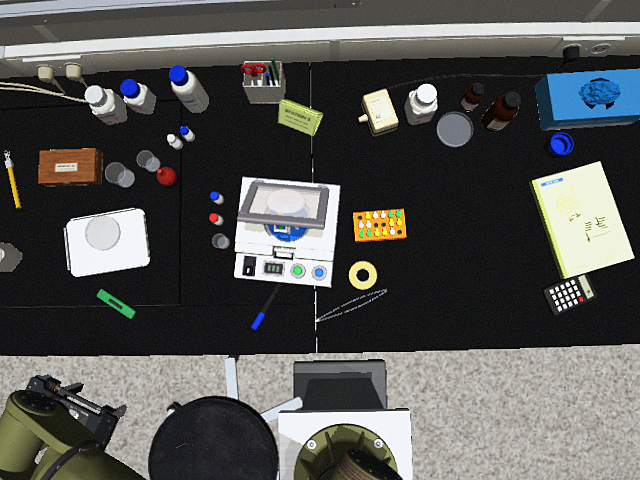

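View pics/side0.png

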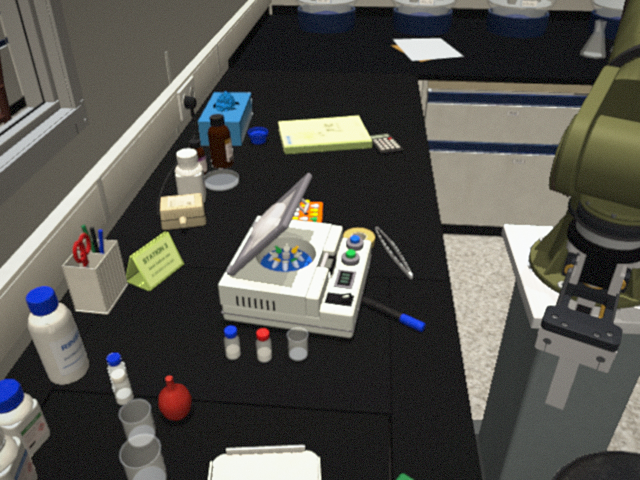

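The top view shows the rocker at about (249,266), the display at (273,268), the green key at (298,271), the blue key at (319,272), and the lid's grey frame spanning rows 180–225. The side view shows the lid open, the vials and beaker to its left, and the marker and tweezers in front.

```bash
python3 - <<'E'
from h import *
d=np.load("top0.npy");im=cv2.imread("pics/top0.png")
hsv=cv2.cvtColor(im,cv2.COLOR_BGR2HSV)
def blob(lo,hi,r):
    m=cv2.inRange(hsv,lo,hi);z=np.zeros_like(m);u0,v0,u1,v1=r;z[v0:v1,u0:u1]=m[v0:v1,u0:u1]
    v,u=np.nonzero(z);return u.mean(),v.mean(),len(u),np.median(d[v,u])
for nm,a in dict(green=((45,90,60),(85,255,255),(288,260,308,282)),blue=((95,90,60),(130,255,255),(309,261,330,284)),rock=((0,0,0),(180,255,70),(241,253,257,278))).items():
    u,v,n,z=blob(*a);print(nm,round(u,1),round(v,1),n,world("top",u,v,z).round(1))
for u,v in [(240,284),(330,286),(245,220),(320,226),(283,223),(240,180),(338,186),(290,186),(285,253),(262,307),(275,290),(386,291),(318,320)]:
    print(u,v,world("top",u,v,d[v,u]).round(1))
t=cv2.resize(im[165:335,205:415],None,fx=3.8,fy=3.5,interpolation=cv2.INTER_CUBIC);cv2.imwrite("pics/crop.png",t[:600,:800])
E
```

```text
green 297.3 270.1 53 [490.8  98.1  83.4]
blue 318.5 272.1 58 [484.9  49.3  83.4]
rock 249.1 265.4 207 [505.3 212.4  67.1]
240 284 [463.6 247.2  -0.9]
330 286 [453.2  23.9  27.9]
245 220 [591.1 195.7 212. ]
320 226 [573.9  40.7 213.4]
283 223 [582.6 116.9 211.1]
240 180 [7.271e+02 2.456e+02 3.000e-01]
338 186 [683.9  -1.1  89.5]
290 186 [683.9 109.8 104.6]
285 253 [534.2 129.5  44.8]
262 307 [406.1 191.2  11.4]
275 290 [446.8 158.5  12.7]
386 291 [ 437.9 -112.5    5.3]
318 320 [372.   55.1  13. ]
```

View pics/crop.png

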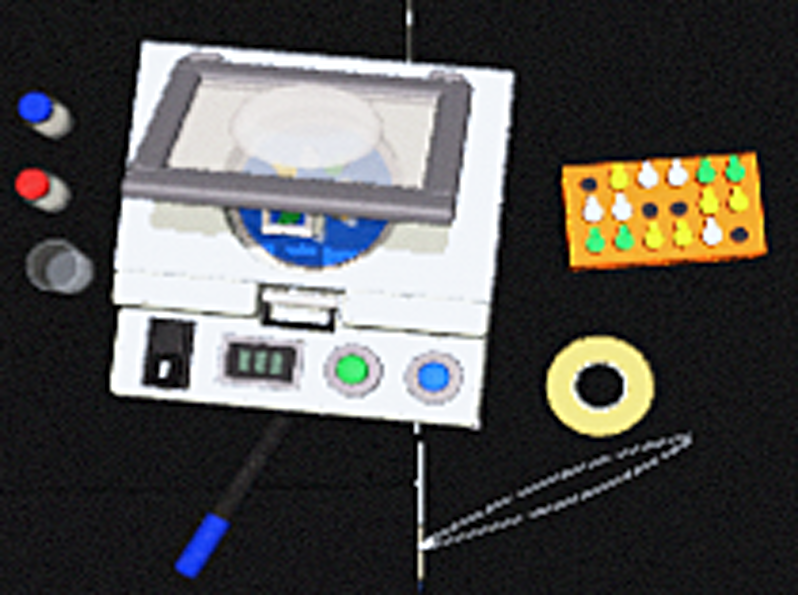

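The crop agrees with the first view: keys at the front right, rocker with its white bar at the front left, and the lid lip across the middle. The numbers fit a centrifuge centre of about (583,124) and a yaw of -0.124. Next I go above and behind the lip with the fingers shut.

```bash
python3 -m crank '[[0,0,0,-50,0,0,0],[0,-517,-181,-70,0,0,-0.308],[0,-517,-181,-70,0,0,-0.308],[0,-517,-181,-70,0,0,-0.308],[0,-517,-181,-70,0,0,-0.308],[0,-517,-181,-70,0,0,-0.308],[0,-517,-181,-70,0,0,-0.308],[0,-517,-181,-70,0,0,-0.308],[0,-517,-181,-70,0,0,-0.308],[0,-517,-181,-70,0,0,-0.308]]' 20
```

```text
clock: 1.1
eef_pos: [548.5, 190.8, 271.4]
eef_rot: [-3.142, -0.0, 3.017]
wrist_force: [-0.3, 0.4, 0.0]
finger_gap: 17.4
finger_force: 0.0
```

```bash
python3 -m crank '[[0,-40,-30,0,0,0,0],[0,-70,-55,0,0,0,0],[0,-70,-55,0,0,0,0],[0,-70,-55,0,0,0,0]]'; python3 - <<'E'
from h import *
for n in("top","side"):
    im,d=optics.camera(n);cv2.imwrite(f"pics/{n}1.png",im[:,:,::-1]);np.save(f"{n}1.npy",d)
a=cv2.imread("pics/top1.png")[140:300,200:400];b=cv2.imread("pics/side1.png")[120:370,200:450]
cv2.imwrite("pics/c1.png",np.hstack([cv2.resize(a,(400,320)),cv2.resize(b,(400,400))[:320]]))
E
```

```text
clock: 1.5
eef_pos: [609.9, 128.9, 270.7]
eef_rot: [-3.141, -0.001, 3.016]
wrist_force: [-0.3, 0.4, 0.7]
finger_gap: 0.1
finger_force: 0.0
```

View pics/c1.png

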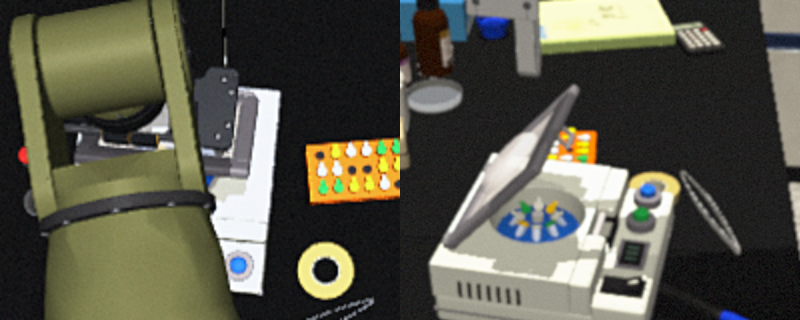

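```bash
python3 -m crank '[[0,0,-7,35,0,0,0],[0,0,-7,52,0,0,0],[0,1,-7,60,0,0,0],[0,4,-7,66,0,0,0],[0,13,-7,73,0,0,0],[0,22,-7,81,0,0,0],[0,32,-7,92,0,0,0],[0,41,-7,103,0,0,0],[0,49,-7,115,0,0,0],[0,49,-7,115,0,0,0]]'; python3 - <<'E'
from h import *
im,d=optics.camera("side");cv2.imwrite("pics/s2.png",cv2.resize(im[120:370,150:450,::-1],(600,500)))
E
```

```text
clock: 2.6
eef_pos: [559.6, 129.1, 156.5]
eef_rot: [-3.142, -0.0, 3.018]
wrist_force: [0.2, 0.1, -0.2]
finger_gap: 0.3
finger_force: 0.3
```

View pics/s2.png

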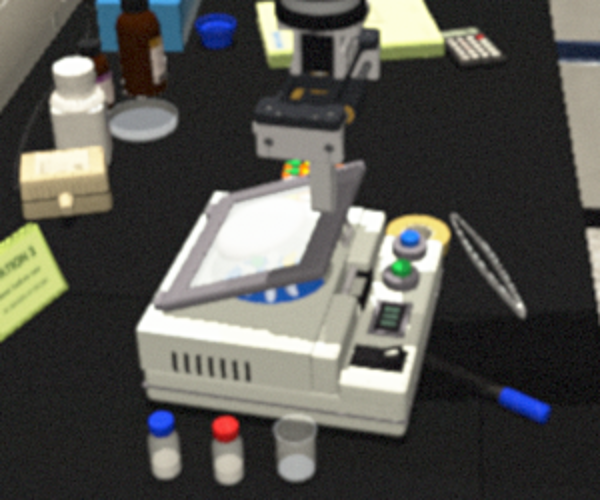

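The side view shows the fingertip on the lip and the lid about half shut, at roughly 0.4 rad. I continue along the arc.

```bash
python3 -m crank '[[0,7,0,13,0,0,0],[0,11,0,23,0,0,0],[0,14,0,33,0,0,0],[0,16,0,42,0,0,0],[0,18,0,48,0,0,0],[0,18,0,52,0,0,0],[0,18,0,56,0,0,0],[0,18,0,58,0,0,0],[0,18,0,58,0,0,0]]'
```

```text
clock: 3.55
eef_pos: [542.5, 130.8, 101.3]
eef_rot: [3.141, 0.0, 3.017]
wrist_force: [-16.6, -3.7, 33.4]
finger_gap: 0.9
finger_force: 16.4
```

```bash
python3 -m crank '[[0,0,0,-25,0,0,0],[0,0,0,-50,0,0,0],[0,35,40,-50,0,0,0],[0,65,78,-50,0,0,0],[0,65,78,-50,0,0,0],[0,65,78,-50,0,0,0]]'; python3 - <<'E'
from h import *
im,d=optics.camera("side");cv2.imwrite("pics/s3.png",cv2.resize(im[150:370,200:450,::-1],(750,600)))
E
```

```text
clock: 4.15
eef_pos: [487.4, 216.8, 148.5]
eef_rot: [-3.141, -0.0, 3.019]
wrist_force: [0.6, -0.1, 1.0]
finger_gap: 0.2
finger_force: 0.0
```

View pics/s3.png

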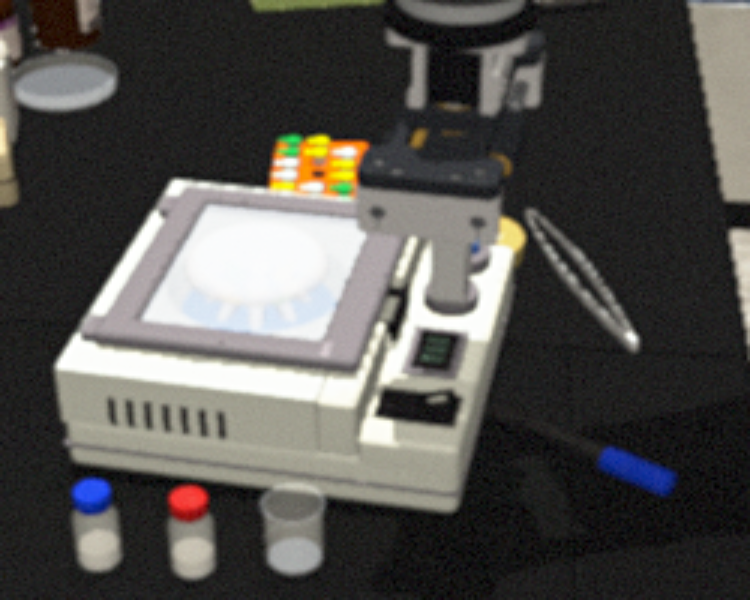

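The lid lies flat and stays shut, at about (240,280) in this crop. The fingertip is above the rocker's front end, so I press it.

```bash
python3 -m crank '[[0,0,0,35,0,0,0],[0,0,0,65,0,0,0],[0,0,0,72,0,0,0],[0,0,0,77,0,0,0],[0,0,0,81,0,0,0],[0,0,0,83,0,0,0],[0,0,0,83,0,0,0]]'
```

```text
clock: 4.9
eef_pos: [488.7, 216.1, 67.2]
eef_rot: [3.141, 0.002, 3.017]
wrist_force: [-2.4, -3.6, 7.7]
finger_gap: 0.7
finger_force: 3.7
```

```bash
python3 -m crank '[[0,0,0,2,0,0,0],[0,0,0,3,0,0,0],[0,0,0,3,0,0,0]]'; python3 -m crank '[[0,0,0,-40,0,0,0],[0,0,0,-85,0,0,0],[0,-5,-45,-85,0,0,0],[0,-10,-95,-85,0,0,0],[0,-15,-140,-85,0,0,0],[0,-17,-166,-85,0,0,0],[0,-17,-166,-85,0,0,0],[0,-17,-166,-85,0,0,0]]';python3 - <<'E'
from h import *
im,d=optics.camera("side");cv2.imwrite("pics/s4.png",cv2.resize(im[150:370,200:450,::-1],(750,600)))
E
```

```text
clock: 5.2
eef_pos: [488.9, 216.2, 66.6]
eef_rot: [3.141, 0.003, 3.017]
wrist_force: [-15.4, -8.4, 39.4]
finger_gap: 0.5
finger_force: 19.1
clock: 6.0
eef_pos: [484.4, 49.2, 148.3]
eef_rot: [3.141, 0.001, 3.016]
wrist_force: [1.0, 0.1, 0.6]
finger_gap: 0.8
finger_force: 0.0
```

View pics/s4.png

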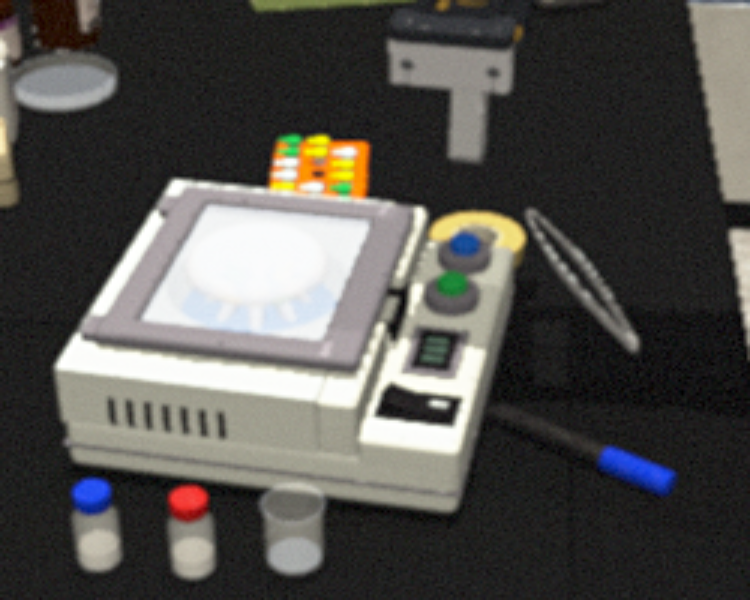

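The rocker now lies level with its front down, the lid is still shut, and the fingertip is above the blue key. I press the key in small steps.

```bash
python3 -m crank '[[0,0,0,35,0,0,0],[0,0,0,60,0,0,0],[0,0,0,66,0,0,0],[0,0,0,69,0,0,0],[0,0,0,69,0,0,0]]'; python3 -m crank '[[0,0,0,1,0,0,0],[0,0,0,2,0,0,0],[0,0,0,2,0,0,0]]'
```

```text
clock: 6.55
eef_pos: [484.4, 50.0, 79.4]
eef_rot: [3.141, 0.001, 3.018]
wrist_force: [-4.1, 1.2, 4.5]
finger_gap: 0.3
finger_force: 2.0
clock: 6.85
eef_pos: [484.7, 49.7, 78.1]
eef_rot: [3.141, 0.002, 3.017]
wrist_force: [-5.7, 4.0, 13.8]
finger_gap: 0.6
finger_force: 6.6
```

```bash
python3 -m crank '[[0,0,0,0.5,0,0,0],[0,0,0,0.5,0,0,0],[0,0,0,0.5,0,0,0],[0,0,0,0.5,0,0,0],[0,0,0,0.5,0,0,0]]';python3 - <<'E'
from h import *
im,d=optics.camera("side");cv2.imwrite("pics/s5.png",cv2.resize(im[190:310,290:400,::-1],(550,600),interpolation=cv2.INTER_CUBIC))
E
```

```text
clock: 7.35
eef_pos: [484.8, 49.7, 78.0]
eef_rot: [3.141, 0.003, 3.017]
wrist_force: [-7.5, 4.1, 19.5]
finger_gap: 0.3
finger_force: 9.4
```

View pics/s5.png

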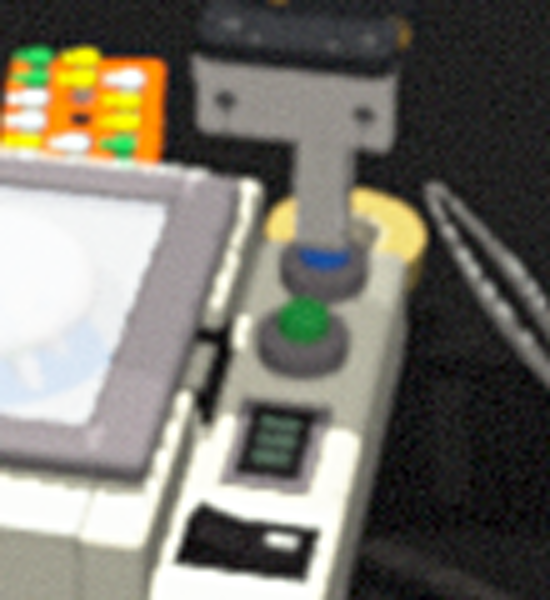

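The fingertip holds the blue key at its hard stop (19.5 N, at (325,258) in this crop). The green key at (300,315) is up, the lid is shut and the rocker is on.

```bash
python3 -c "from cell import manip; print(manip.sign_off())"
```

```text
the job is handed in; nothing more can be done
None
```

I handed the job in with the lid caught shut, the rocker on and the fingers holding the blue key at its stop with about 19 N; the green key and the loose items were left alone, but the hand-in returned no verdict.

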